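# Push the row of mould inserts home and close the keeper

### The job

Four aluminium inserts stand nose to tail in the slot of the steel mould base. With the fingertips against the back of the rearmost insert only, push the whole row along the slot as one train, without lifting it or letting gaps open, until the front insert is fully home against the end stop and the row is closed up; the swing keeper stays open meanwhile. Then push the keeper's pin round until its bar lies fully across the slot behind the row, leave everything like that, and do not disturb the cup, screwdriver or brass drift lying around.

Things in the scene. Friction and masses are not known exactly. Their poses are not given: they have to be found in the camera images.
- mould_base: fixed steel mould base, plate 360 (x) x 110 (y) x 20 mm. Origin: centre of its underside, on the bench; x runs along the slot to the end stop, z up. Slot floor at z = 20. Two dark guide rails at |y| = 25.5 to 52.5, tops at z = 32, leave a slot 51 wide, open at the -x end. End stop: cross block, x = 150 to 176, top z = 52. Hold-down clamps reach |y| = 89 at x = +-120, top z = 32
- stop_face (a point): middle of the end stop's face that the front insert must touch: in mould_base at x = 150, y = 0, z = 36 mm
- insert_1: aluminium insert, 44 long (x, along the slot) x 48 wide (y) x 32 high, about 0.18 kg, grey cavity pattern on top. Origin: centre of its underside; x points to the end stop, z up. The front one, nearest the end stop: home at x = 128 mm, z = 20 in mould_base. The row starts 50 to 110 mm short of the stop; it slides with plain dry friction, about 4 to 10 N for the whole row
- insert_2: aluminium insert, 44 long (x, along the slot) x 48 wide (y) x 32 high, about 0.18 kg, grey cavity pattern on top. Origin: centre of its underside; x points to the end stop, z up. Second in the row, touching insert_1 behind; home at x = 84 mm in mould_base
- insert_3: aluminium insert, 44 long (x, along the slot) x 48 wide (y) x 32 high, about 0.18 kg, grey cavity pattern on top. Origin: centre of its underside; x points to the end stop, z up. Third in the row; home at x = 40 mm in mould_base
- insert_4: aluminium insert, 44 long (x, along the slot) x 48 wide (y) x 32 high, about 0.18 kg, grey cavity pattern on top. Origin: centre of its underside; x points to the end stop, z up. The rearmost, the only one to push on; its back face is 22 mm behind its origin, its upper 20 mm stand above the guide rails; home at x = -4 mm in mould_base, back face then at x = -26
- keeper (a joint): swing keeper's angle about its upright pivot (rad): 0 = closed, bar straight across the slot 2.5 mm behind the homed row; grows as it opens, counter-clockwise from above; 1.57 = along the rail to the open end; most 2.5. Starts at 1.75 to 2.4, stays where left; about 1.5 N at the pin moves it. Steel bar 12 mm wide, 92 long from the pivot, 34.5 to 49.5 above the bench
- keeper_pivot (a point): the keeper's pivot, at mid-height of the bar: fixed in mould_base at x = -34.5, y = -40, z = 42 mm. The closed bar ends over the other rail, at a steel stop pin 8 mm thick (mould_base x = -23.5, y = 41, top z = 50)
- keeper_pin (a point): centre of the upright black finger pin near the keeper's free end, 84 mm from the pivot; the pin is 12 mm thick and stands from 49.5 to 75.5 mm above the bench, this point is 62.5 mm up
- cup: yellow plastic cup standing upright, 66 mm wide, 55 high, origin at the centre of its underside; leave alone
- screwdriver: screwdriver with a blue handle lying on the bench, 190 mm long along its x, up to about 30 thick; leave alone
- drift: plain brass rod lying on the bench, 16 mm thick, 120 long along its x; leave alone
Things that resemble listed ones, but are neither listed nor needed, are in the scene too. Leave any blue or purple look-alike of the insert_4 alone.

How it is judged:
By the outcome, as a careful person would: the job done as asked, in the order asked, and still so for the second after the job is handed in, with the robot touching nothing.
It also fails if it takes over 56 s, if anything falls off the work surface, if the arm or the gripper's body presses on something with over 40 N, if the wrist force passes 120 N, or if a joint passes its speed limit or range.

### The arm

A 6-joint arm with a two-finger parallel gripper is mounted at the origin on the work surface. World frame = base frame: x ahead of the robot, y to its left, z up, the work surface at z = 0. Lengths are in m, angles in rad, forces in N, time in s.
With the tool pointing down it reaches from about 0.425 to 1.125 m from the base axis. Payload 14.9 kg.
Tool frame: the origin (TCP) lies midway between the tips of the shut fingers; the grasp point (between the pads) lies 19 mm behind it (bot.grasp_offset is the distance from the TCP to the grasp point, in m); x points along the fingers, y is the direction in which the jaws open and shut, and the axes are right-handed (so a half turn about x gives the same grasp; the last joint's range is limited). The gripper opens to 91 mm and grips with 3 to 60 N. Pads are 32 mm wide; open, the fingers measure 118 mm over their backs; the gripper's body (76 mm by 178 mm) begins 60 mm behind the grasp point.
Start: joints at [-1.157, 0.379, 1.734, -0, 1.028, -0.033], TCP at [0.302, -0.631, 0.214] pointing down, gripper open.
Joint ranges: [-2.77, 2.77], [-0.74, 2.19], [0, 2.66], [-1.06, 4.2], [0.31, 2.87], [-3.08, 3.08]. Speed limits (rad/s): [1.89, 1.89, 2.39, 3.14, 3.14, 3.14].

### API

Orientations are given as a unit quaternion [w, x, y, z].
In Python, from station import bot gives the robot as it stands. The module is installed in compiled form; this text tells all that it offers.
- The arm moves only by the tool drive_tool, never from a script. Its argument "commands" is a list of rows, each an object with "slide": the shift along the tool's x, y, z in mm, a list of three; "twist": the turn, a rotation vector about the tool's x, y, z in degrees, a list of three. A call has 1 to 10 rows; each row shifts and turns the pose as measured when the row begins, along the tool's axes as they then stand; what a row does not reach is not made up. A row lasts 1/10 s, in which the tool goes at most 50 mm and 8.59 degrees, less where a joint would pass 70% of its speed; a pose out of reach is approached as far as the arm can. A call with a gripper value outside its range is refused whole. "fingers" is the finger opening in mm, from 0 to 91.2, set as the call begins (left out, the last holds). The fingers move at their own pace and stop on an object; the grip force is fixed at half the most. Time passes only in rows, so rows that do not move let the fingers close. It gives the time, the measured TCP pose, the force and the opening at its end, in the units of the state.
- bot.get_obs(): the state, without advancing time (a new reading comes with each control period).
- bot.read_camera(name): name is "side" or "top" or "wrist"; returns (picture, depth): 480x640x3 uint8, red, green, blue; 480x640 float32, m along the optical axis (not along the pixel's ray), 0 where there is no reading.
- bot.camera_params(name): a dict with "mtx" (3x3 intrinsics, pixels), "rvec" (rotation vector, rad) and "tvec" (3), from world to camera coordinates, as OpenCV has them. Camera axes: x right, y down, z forward; pixel columns grow to the right and rows downward; lengths in m; the calibration is good to about 2 mm. A picture is of the moment at which its call begins: read the wrist's pose just before it. camera_params takes no time and is no camera call; for the wrist camera it gives the pose at the moment of the call.
- bot.hand_in(): hands the job in, once; it reports no verdict.
The state is a dict: "time_s": time; "qpos": joint angles; "qvel": joint speeds; "effort": joint torques, N m; "tcp_pos": TCP position; "orientation": TCP orientation; "ft_force": force on the tool from outside, world axes, zero at the start; "torque": the same for the moment, N m; "gripper_width": finger opening in m.
Only numpy, scipy, OpenCV 4.12 (cv2) and the standard library are available. Lean on these libraries where they do the work, as an engineer would, in place of code of your own. Each camera call takes 0.05 s, during which the arm holds its last target. There are 200 camera calls.

## Working session

There is one attempt and no reset: what is moved stays moved. The work goes in short steps, Python scripts to look and compute and a tool call to move; the robot and the scene stay as the last step left them, time stands still between calls to the robot, and variables do not carry over. Pictures are saved under pics/ and viewed, about 8 in all and at most 12, crops included, and the job is handed in when it is done.

Besides the shell and the picture viewer there is one more tool, called after "Emit:" as name(argument=value, ...), one argument or row to a line, values as JSON. drive_tool: Moves the arm, as the interface text tells. Its arguments: {"type":"object","properties":{"commands":{"type":"array"},"fingers":{"type":"number"}},"required":["commands"]}

```bash
mkdir -p pics; cat > h.py <<'E'
import numpy as np, cv2
from station import bot
def cam(n):
    p=bot.camera_params(n); img,d=bot.read_camera(n)
    R=cv2.Rodrigues(np.array(p['rvec'],float))[0]
    return img,d,np.array(p['mtx'],float),R,np.array(p['tvec'],float).ravel()
def cloud(d,K,R,t):
    v,u=np.mgrid[:d.shape[0],:d.shape[1]]
    c=np.stack([(u-K[0,2])/K[0,0]*d,(v-K[1,2])/K[1,1]*d,d],-1)
    return (c-t)@R
def save(n,img): cv2.imwrite('pics/'+n+'.png',img[...,::-1])
E
python3 - <<'E'
from h import *
for n in('top','side'):
    img,d,K,R,t=cam(n); save(n+'0',img); np.savez(''+n+'0.npz',img=img,d=d,K=K,R=R,t=t)
    print(n,-R.T@t,R[2])
print(bot.get_obs())
E
```

```text
top [ 0.39306829 -0.00695152  0.96713409] [ 0.19808317  0.0269433  -0.97981484]
side [0.34224689 0.73866638 0.60943333] [ 0.24876352 -0.76926496 -0.58851349]
{'time_s': 0.1, 'qpos': array([-1.15729905e+00,  3.79359274e-01,  1.73471030e+00, -6.57796518e-06,
        1.02852684e+00, -3.33048874e-02]), 'qvel': array([ 5.26403797e-05, -1.81599517e-03, -2.47901476e-03,  4.59786229e-04,
        1.49778427e-04,  1.88535617e-04]), 'effort': array([ 4.05373366e-04, -7.65035248e+01, -4.35293376e+01,  6.52370648e-02,
        3.98187689e-02,  1.74470068e-05]), 'tcp_pos': array([ 0.3023057 , -0.63096121,  0.21335763]), 'orientation': array([-0.15631075, -0.68946552, -0.15700698,  0.68960355]), 'ft_force': array([1.06846088, 0.20767859, 0.64195129]), 'torque': array([-0.05267745,  0.00299044,  0.01312728]), 'gripper_width': 0.09130040562547088}
```

View pics/top0.png

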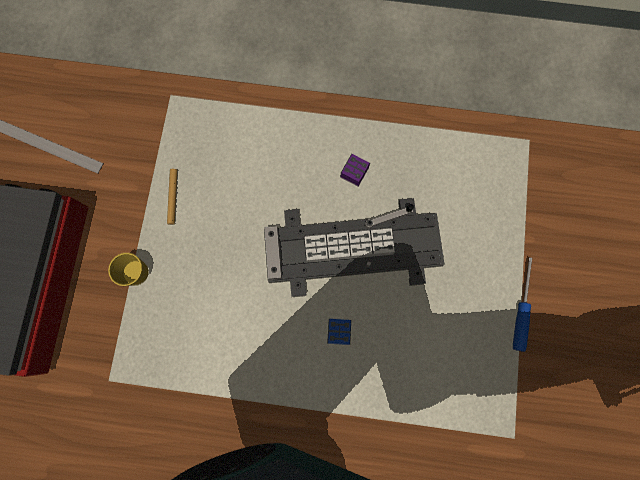

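View pics/side0.png

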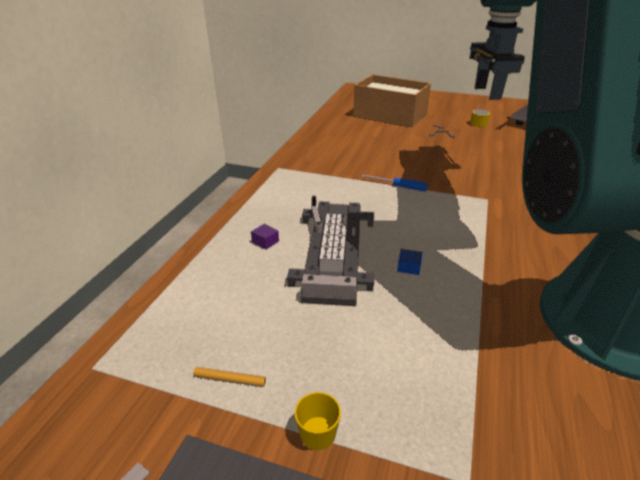

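```bash
cat > fit.py <<'E'
from h import *
from scipy.optimize import minimize
def fit(n):
    f=np.load(n+'0.npz'); P=cloud(f['d'],f['K'],f['R'],f['t']); 
    return P,f
P,f=fit('top'); S,g=fit('side')
for nm,Q,im in(('top',P,f),('side',S,g)):
    ok=im['d']>0
    m=ok&(Q[...,2]>.012)&(Q[...,2]<.09)&(Q[...,0]>.45)&(Q[...,0]<1.0)&(abs(Q[...,1])<.4)
    n,l,st,c=cv2.connectedComponentsWithStats(m.astype(np.uint8))
    for i in range(1,n):
        if st[i,4]<60: continue
        q=Q[l==i]; r=cv2.minAreaRect((q[:,:2]*1000).astype(np.float32))
        print(nm,st[i],'mean',q.mean(0).round(4),'zmax',q[:,2].max().round(4),r)
    for lo,hi in((-.005,.005),(.028,.036),(.046,.056),(.07,.08)):
        k=m&(Q[...,2]>lo)&(Q[...,2]<hi); print(lo,k.sum(), np.median(Q[k],0) if k.any() else '')
    b=ok&(abs(Q[...,2])<.012)&(abs(Q[...,1])<.3)&(Q[...,0]>.45)&(Q[...,0]<.8); print('bench z',np.median(Q[b][:,2]),Q[b][:,2].std())
img=f['img'][190:310,250:460]; save('topcrop',cv2.resize(img,None,fx=3.8,fy=3.8,interpolation=cv2.INTER_CUBIC))
E
python3 fit.py
```

```text
top [341 154  29  32 535] mean [ 0.7403 -0.03    0.0307] zmax 0.0365 ((742.9452514648438, -30.416221618652344), (44.195072174072266, 49.48274230957031), 68.96275329589844)
top [167 169  10  55 343] mean [0.6372 0.345  0.0151] zmax 0.0195 ((636.9706420898438, 344.70745849609375), (118.79138946533203, 15.850496292114258), 8.74854850769043)
top [  264   198   181    99 10487] mean [ 0.5744 -0.0465  0.0355] zmax 0.0786 ((577.8043212890625, -47.487274169921875), (178.42018127441406, 360.88897705078125), 13.173640251159668)
top [124 253  23  29 209] mean [0.478  0.3718 0.0403] zmax 0.0582 ((479.9560852050781, 374.940185546875), (60.05902099609375, 24.405519485473633), 35.56383514404297)
top [514 302  13  31 269] mean [ 0.4775 -0.3927  0.0215] zmax 0.0294 ((480.6415100097656, -393.7747802734375), (16.068191528320312, 62.555511474609375), 85.08384704589844)
-0.005 0 
0.028 4810 [ 0.57614464 -0.03821824  0.03186892]
0.046 3162 [ 0.57251557 -0.01892943  0.05199593]
0.07 30 [ 0.66133111 -0.14607048  0.07526221]
bench z 0.0009048818360437899 0.0017791641122157575
side [391 177  24  11 139] mean 
[... 328 characters left out ...]
 29  23 419] mean [ 0.7393 -0.0222  0.0276] zmax 0.0348 ((743.0812377929688, -28.367961883544922), (47.45414733886719, 52.37269592285156), 69.39698028564453)
side [193 367  73  16 484] mean [0.635  0.3487 0.0148] zmax 0.0179 ((636.0831909179688, 347.99652099609375), (120.53126525878906, 15.172587394714355), 9.311948776245117)
side [295 391  40  33 844] mean [0.4776 0.3727 0.0364] zmax 0.0574 ((478.5229187011719, 375.09930419921875), (58.31515884399414, 26.140735626220703), 30.386152267456055)
-0.005 0 
0.028 2548 [ 0.56839031 -0.00980274  0.03212933]
0.046 2002 [0.5633354  0.03089472 0.05218551]
0.07 16 [ 0.66113478 -0.14176339  0.07514469]
bench z 0.0010412759179826202 0.0014005004821409789
```

View pics/topcrop.png

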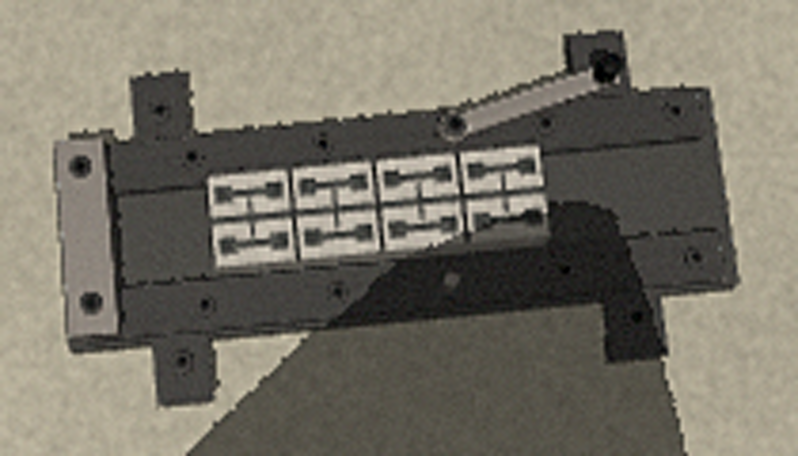

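```bash
cat >> h.py <<'E'
yaw=np.deg2rad(103.16); O=np.array([.5775,-.0467])
Rm=np.array([[np.cos(yaw),-np.sin(yaw)],[np.sin(yaw),np.cos(yaw)]])
def toM(Q): return np.concatenate([(Q[...,:2]-O)@Rm*1000,Q[...,2:]*1000],-1)
def toW(m): return Rm@(np.array(m[:2])/1000)+O
E
python3 - <<'E'
from h import *
for n in('top','side'):
    f=np.load(n+'0.npz'); M=toM(cloud(f['d'],f['K'],f['R'],f['t'])); M=M[(f['d']>0)&(abs(M[...,0])<200)&(abs(M[...,1])<100)]
    p=lambda q:np.percentile(q,[1,50,99],axis=0).round(1).tolist()
    x,y,z=M.T
    for nm,k in(('stop',(x>135)&(z>48)&(z<56)),('row',(abs(y)<26)&(x<140)&(z>47)&(z<57)),('plate',(abs(y)<56)&(z>17)&(abs(x)>170)),('rails',(z>30)&(z<34)&(abs(x)<90)),('pin',(z>55)&(x<100)),('bar',(z>44)&(z<55)&(y<-28)&(x<0))): print(n,nm,k.sum(),p(M[k]))
for m in((-26,0),(-150,0),(150,0),(-34.5,-40)): print(m,toW(m))
E
```

```text
top stop 644 [[149.6, -50.9, 48.4], [162.3, 0.4, 52.1], [175.3, 51.2, 55.6]]
top row 2159 [[-76.5, -24.5, 47.9], [10.4, -0.3, 52.2], [96.6, 23.1, 55.8]]
top plate 382 [[-180.1, -52.0, 17.2], [-171.4, 4.5, 21.7], [179.3, 53.8, 54.7]]
top rails 1486 [[-87.1, -51.6, 30.1], [7.9, 29.4, 32.1], [88.1, 52.1, 33.9]]
top pin 140 [[-120.7, -63.6, 55.0], [-43.8, -13.0, 55.8], [92.0, 21.3, 77.8]]
top bar 283 [[-121.3, -61.8, 44.3], [-70.5, -48.0, 49.7], [-28.4, -33.0, 54.7]]
side stop 516 [[150.6, -50.5, 48.4], [167.3, -0.2, 52.2], [178.2, 51.0, 55.6]]
side row 1047 [[-75.9, -24.4, 47.6], [24.2, -0.7, 52.4], [100.1, 22.9, 54.6]]
side plate 969 [[-176.6, -51.0, 17.4], [176.2, 0.1, 34.7], [181.7, 52.6, 53.8]]
side rails 855 [[-85.3, -51.8, 30.2], [17.9, 28.0, 32.3], [88.6, 51.9, 33.9]]
side pin 45 [[-117.3, -65.7, 55.2], [-110.9, -59.9, 67.6], [77.6, 12.8, 77.3]]
side bar 134 [[-118.5, -66.4, 44.2], [-64.1, -48.5, 49.8], [-24.2, -33.5, 54.5]]
(-26, 0) [ 0.58341945 -0.07201719]
(-150, 0) [ 0.61165067 -0.19276071]
(150, 0) [0.54334933 0.09936071]
(-34.5, -40) [ 0.62430418 -0.07118712]
```

```bash
cat >> h.py <<'E'
from scipy.spatial.transform import Rotation as Ro
def st():
    o=bot.get_obs(); q=o['orientation']; A=Ro.from_quat([q[1],q[2],q[3],q[0]]).as_matrix()
    m=toM(o['tcp_pos']); az=[np.rad2deg(np.arctan2(*(A[:2,i][::-1])))-103.16 for i in(1,2)]
    print('t',round(o['time_s'],2),'tcpM',m.round(1),'W',o['tcp_pos'].round(4),'toolX',A[:,0].round(3),'az of y,z in M',np.round(az,1),'q',o['qpos'].round(2),'F',(Rm.T@o['ft_force'][:2]).round(1),o['ft_force'][2].round(1),'w',o['gripper_width'])
    return m,A
def rel(m_target,A=None):
    m,A=st(); d=Rm@((np.array(m_target[:2])-m[:2])); d=np.r_[d,m_target[2]-m[2]]; print('slide mm',(A.T@d).round(1),len(d) and np.linalg.norm(d).round(1))
E
python3 -c "
from h import *
rel((-115,0,120))"
```

```text
t 0.1 tcpM [-506.3  401.   213.4] W [ 0.3023 -0.631   0.2134] toolX [-0.     0.001 -1.   ] az of y,z in M [-167.6 -257.6] q [-1.16  0.38  1.73 -0.    1.03 -0.03] F [-0.  -1.1] 0.6 w 0.09130040562547088
slide mm [  93.7 -295.6 -475.9] 568.0
```

Emit:
drive_tool(
  commands=[
    {"slide":[0,-25,-40],"twist":[0,0,0]},
    {"slide":[0,-25,-40],"twist":[0,0,0]},
    {"slide":[0,-25,-40],"twist":[0,0,0]},
    {"slide":[0,-25,-40],"twist":[0,0,0]},
    {"slide":[0,-25,-40],"twist":[0,0,0]},
    {"slide":[0,-25,-40],"twist":[0,0,0]},
    {"slide":[0,-25,-40],"twist":[0,0,0]},
    {"slide":[0,-25,-40],"twist":[0,0,0]},
    {"slide":[0,-25,-40],"twist":[0,0,0]},
    {"slide":[0,-25,-40],"twist":[0,0,0]},
  ],
  fingers=8,
)

```text
time_s: 1.1
tcp_pos: [0.56, -0.2214, 0.2113]
orientation: [-0.153, -0.69, -0.155, 0.691]
ft_force: [0.6, -0.8, 0.4]
gripper_width: 0.0143
```

Emit:
drive_tool(
  commands=[
    {"slide":[0,0,0],"twist":[-8,0,0]},
    {"slide":[0,0,0],"twist":[-8,0,0]},
    {"slide":[0,0,0],"twist":[-8,0,0]},
    {"slide":[0,0,0],"twist":[-8,0,0]},
    {"slide":[0,0,0],"twist":[-8,0,0]},
    {"slide":[0,0,0],"twist":[-8,0,0]},
    {"slide":[0,0,0],"twist":[-8,0,0]},
    {"slide":[0,0,0],"twist":[-8,0,0]},
    {"slide":[0,0,0],"twist":[-8,0,0]},
    {"slide":[0,0,0],"twist":[-6,0,0]},
  ],
)

```text
time_s: 2.1
tcp_pos: [0.5613, -0.2137, 0.2084]
orientation: [0.564, 0.423, 0.57, -0.423]
ft_force: [-0.2, 0.4, 0.1]
gripper_width: 0.0078
```

```bash
python3 -c "
from h import *
rel((-115,0,100))"
```

```text
t 2.1 tcpM [-158.9   53.8  208.4] W [ 0.5613 -0.2137  0.2084] toolX [-0.007  0.005 -1.   ] az of y,z in M [ -86.6 -176.6] q [-0.4   0.24  1.94  0.    0.98 -0.69] F [0.4 0.1] 0.1 w 0.007762686419417028
slide mm [108.3  56.9 -40. ] 128.7
```

Emit:
drive_tool(
  commands=[
    {"slide":[0,20,-14],"twist":[3,0,0]},
    {"slide":[0,20,-14],"twist":[0,0,0]},
    {"slide":[0,17,-12],"twist":[0,0,0]},
    {"slide":[40,0,0],"twist":[0,0,0]},
    {"slide":[40,0,0],"twist":[0,0,0]},
    {"slide":[30,0,0],"twist":[0,0,0]},
    {"slide":[0,0,0],"twist":[0,0,0]},
  ],
)

```text
time_s: 2.8
tcp_pos: [0.6071, -0.1577, 0.0949]
orientation: [0.554, 0.436, 0.559, -0.437]
ft_force: [-0.1, -0.6, 0.4]
gripper_width: 0.0082
```

```bash
python3 - <<'E'
from h import *
rel((-115,0,30))
img,d,K,R,t=cam('wrist'); save('w1',img)
M=toM(cloud(d,K,R,t)); k=(d>0)
x,y,z=M[k].T
p=lambda q:np.percentile(q,[1,50,99],axis=0).round(1).tolist()
for nm,s in(('row',(abs(y)<26)&(x<140)&(x>-90)&(z>47)&(z<57)),('pin',(z>56)&(z<80)&(y<-35)&(x<-60)),('bar',(z>44)&(z<55)&(y<-28)&(x<0)),('railtop',(z>29)&(z<35)),):
    print(nm,s.sum(),p(M[k][s]) if s.any() else '')
E
```

```text
t 2.8 tcpM [-114.8   -3.6   94.9] W [ 0.6071 -0.1577  0.0949] toolX [-0.006  0.004 -1.   ] az of y,z in M [ -89.4 -179.4] q [-0.29  0.43  1.92  0.    0.8  -0.54] F [-0.6  0.2] 0.4 w 0.008157833229371577
slide mm [65.  -3.3  0.5] 65.0
row 17556 [[-76.3, -24.9, 50.3], [-11.6, -1.3, 52.0], [39.1, 22.2, 53.6]]
pin 501 [[-120.6, -65.0, 56.4], [-113.4, -58.5, 74.0], [-109.8, -54.1, 76.5]]
bar 2848 [[-116.9, -62.6, 44.7], [-66.2, -48.0, 49.4], [-27.6, -33.5, 54.4]]
railtop 30338 [[-144.7, -187.4, 29.8], [-18.3, -26.2, 31.9], [45.3, 186.2, 33.7]]
```

View pics/w1.png

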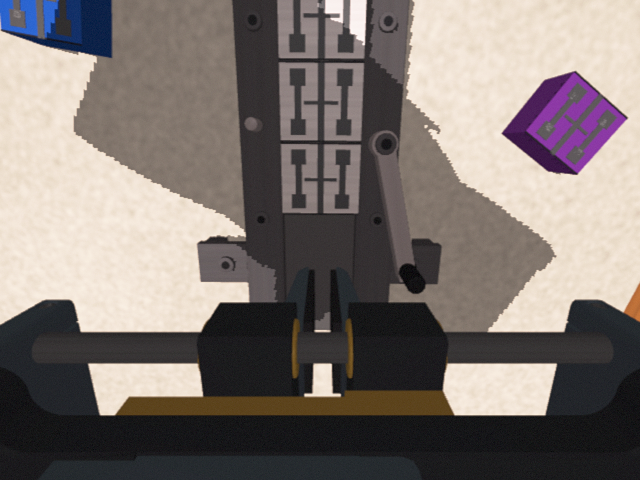

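Emit:
drive_tool(
  commands=[
    {"slide":[0,-3,0],"twist":[0,0,0]},
    {"slide":[25,0,0],"twist":[0,0,0]},
    {"slide":[22,0,0],"twist":[0,0,0]},
    {"slide":[12,0,0],"twist":[0,0,0]},
    {"slide":[6,0,0],"twist":[0,0,0]},
    {"slide":[2,0,0],"twist":[0,0,0]},
    {"slide":[0,0,0],"twist":[0,0,0]},
  ],
)

```text
time_s: 3.55
tcp_pos: [0.611, -0.1612, 0.0393]
orientation: [0.559, 0.439, 0.554, -0.435]
ft_force: [0.5, 0.2, 0.1]
gripper_width: 0.0081
```

```bash
python3 -c "
from h import *
rel((-94,-.5,28))"
```

```text
t 3.55 tcpM [-119.1   -6.5   39.3] W [ 0.611  -0.1612  0.0393] toolX [ 0.009 -0.    -1.   ] az of y,z in M [ -89.4 -179.4] q [-0.3   0.52  1.93  0.    0.69 -0.54] F [ 0.1 -0.6] 0.1 w 0.008106336705653333
slide mm [ 11.2  -5.9 -25.2] 28.2
```

Emit:
drive_tool(
  commands=[
    {"slide":[0,-4,0],"twist":[0,0,0]},
    {"slide":[0,-2,0],"twist":[0,0,0]},
    {"slide":[0,0,0],"twist":[0,0,0]},
    {"slide":[0,0,0],"twist":[0,0,0]},
  ],
)

```text
time_s: 3.95
tcp_pos: [0.6057, -0.1632, 0.0415]
orientation: [0.56, 0.439, 0.553, -0.434]
ft_force: [-0.6, 0.2, 1.0]
gripper_width: 0.008
```

```bash
python3 -c "
from h import *
rel((-94,-.5,28))"
```

```text
t 3.95 tcpM [-119.8   -0.9   41.5] W [ 0.6057 -0.1632  0.0415] toolX [ 0.012 -0.001 -1.   ] az of y,z in M [ -89.4 -179.4] q [-0.3   0.51  1.94  0.    0.69 -0.54] F [0.3 0.5] 1.0 w 0.008026176761219512
slide mm [ 13.4  -0.3 -25.9] 29.2
```

Emit:
drive_tool(
  commands=[
    {"slide":[5,0,-3],"twist":[0,0.2,-0.7]},
    {"slide":[5,0,-3],"twist":[0,0,0]},
    {"slide":[4,0,-4],"twist":[0,0,0]},
    {"slide":[1,0,-4],"twist":[0,0,0]},
    {"slide":[0,0,0],"twist":[0,0,0]},
  ],
)

```text
time_s: 4.45
tcp_pos: [0.6019, -0.1481, 0.0247]
orientation: [0.555, 0.436, 0.557, -0.437]
ft_force: [0.2, 0.1, 0.3]
gripper_width: 0.0082
```

```bash
python3 -c "
from h import *
rel((-94,-.5,28))"
```

```text
t 4.45 tcpM [-104.3   -0.7   24.7] W [ 0.6019 -0.1481  0.0247] toolX [-0.003 -0.    -1.   ] az of y,z in M [ -89.4 -179.4] q [-0.28  0.53  1.94 -0.    0.67 -0.52] F [ 0.  -0.3] 0.3 w 0.008189012343763943
slide mm [ -3.2  -0.1 -10.3] 10.8
```

Emit:
drive_tool(
  commands=[
    {"slide":[-3,0,-2],"twist":[0,0,0]},
    {"slide":[0,0,-4],"twist":[0,0,0]},
    {"slide":[0,0,-4],"twist":[0,0,0]},
    {"slide":[0,0,-4],"twist":[0,0,0]},
    {"slide":[0,0,-4],"twist":[0,0,0]},
    {"slide":[0,0,-4],"twist":[0,0,0]},
  ],
)

```text
time_s: 5.05
tcp_pos: [0.5969, -0.1257, 0.0285]
orientation: [0.556, 0.436, 0.556, -0.437]
ft_force: [0.5, -3.1, -1.4]
gripper_width: 0.0081
```

```bash
python3 -c "
from h import *
rel((-42,-.5,28))"
```

```text
t 5.05 tcpM [-81.3  -0.9  28.5] W [ 0.5969 -0.1257  0.0285] toolX [-0.001 -0.001 -1.   ] az of y,z in M [ -89.4 -179.4] q [-0.25  0.51  1.96 -0.    0.67 -0.48] F [-3.1  0.2] -1.4 w 0.008081966897701374
slide mm [  0.5   0.  -39.3] 39.3
```

Emit:
drive_tool(
  commands=[
    {"slide":[0,0,-4],"twist":[0,0,0]},
    {"slide":[0,0,-4],"twist":[0,0,0]},
    {"slide":[0,0,-4],"twist":[0,0,0]},
    {"slide":[0,0,-4],"twist":[0,0,0]},
    {"slide":[0,0,-4],"twist":[0,0,0]},
    {"slide":[0,0,-4],"twist":[0,0,0]},
  ],
)

```text
time_s: 5.65
tcp_pos: [0.5906, -0.1003, 0.0284]
orientation: [0.556, 0.436, 0.556, -0.437]
ft_force: [1.1, -2.0, -2.1]
gripper_width: 0.0079
```

```bash
cat > look.py <<'E'
import sys
from h import *
rel((-42,-.5,28))
img,d,K,R,t=cam('wrist'); save(sys.argv[1],img)
M=toM(cloud(d,K,R,t))[d>0]; x,y,z=M.T
p=lambda q:np.percentile(q,[1,50,99],axis=0).round(1).tolist()
for nm,s in(('row',(abs(y)<24)&(x<130)&(x>-90)&(z>49)&(z<55)),('pin',(z>60)&(z<80)&(y<-40)&(x<-60)),('bar',(z>44)&(z<55)&(y<-28)&(x<0))):
    print(nm,s.sum(),p(M[s]) if s.any() else '')
s=(abs(y)<20)&(z>49)&(z<55)&(x<142); h,e=np.histogram(x[s],np.arange(-80,150,2)); print('back/front edges',e[:-1][h>20].min() if (h>20).any() else None,e[1:][h>20].max())
E
python3 look.py w2
```

```text
t 5.65 tcpM [-55.2  -0.5  28.4] W [ 0.5906 -0.1003  0.0284] toolX [-0.001 -0.001 -1.   ] az of y,z in M [ -89.4 -179.4] q [-0.21  0.5   1.99 -0.    0.66 -0.44] F [-2.2 -0.6] -2.1 w 0.007903945085034081
slide mm [  0.4   0.1 -13.2] 13.2
row 32783 [[-36.9, -23.5, 50.4], [29.0, -0.4, 52.0], [75.5, 22.8, 53.6]]
pin 0 
bar 1281 [[-47.1, -48.4, 44.6], [-34.0, -39.9, 50.2], [-26.3, -32.6, 54.5]]
back/front edges -40 78
```

Emit:
drive_tool(
  commands=[
    {"slide":[0,0,-3],"twist":[0,0,0]},
    {"slide":[0,0,-2],"twist":[0,0,0]},
    {"slide":[0,0,-2],"twist":[0,0,0]},
    {"slide":[0,0,-2],"twist":[0,0,0]},
    {"slide":[0,0,-2],"twist":[0,0,0]},
  ],
)

```text
time_s: 6.2
tcp_pos: [0.588, -0.0887, 0.0286]
orientation: [0.557, 0.436, 0.556, -0.437]
ft_force: [3.2, -25.3, -0.6]
gripper_width: 0.0087
```

Emit:
drive_tool(
  commands=[
    {"slide":[0,0,-2],"twist":[0,0,0]},
    {"slide":[0,0,-2],"twist":[0,0,0]},
  ],
)

```text
time_s: 6.4
tcp_pos: [0.5888, -0.0886, 0.0294]
orientation: [0.56, 0.434, 0.554, -0.437]
ft_force: [-1.2, -29.5, -4.6]
gripper_width: 0.0083
```

```bash
python3 look.py w3
```

```text
t 6.4 tcpM [-43.3  -1.4  29.4] W [ 0.5888 -0.0886  0.0294] toolX [ 0.003 -0.008 -1.   ] az of y,z in M [ -89.2 -179.2] q [-0.19  0.49  2.   -0.01  0.65 -0.42] F [-28.4   7.9] -4.6 w 0.008301402340784846
slide mm [ 1.3 -0.9 -1.4] 2.1
row 32515 [[-25.1, -23.5, 50.7], [41.2, -0.6, 52.3], [87.5, 22.5, 53.9]]
pin 0 
bar 631 [[-35.3, -47.9, 44.2], [-29.9, -39.0, 50.1], [-26.1, -32.5, 54.5]]
back/front edges -28 90
```

Emit:
drive_tool(
  commands=[
    {"slide":[0,0,4],"twist":[0,0,0]},
    {"slide":[0,0,12],"twist":[0,0,0]},
    {"slide":[0,0,16],"twist":[0,0,0]},
    {"slide":[-20,0,8],"twist":[0,0,0]},
    {"slide":[-30,0,0],"twist":[0,0,0]},
    {"slide":[-30,0,0],"twist":[0,0,0]},
    {"slide":[-25,0,0],"twist":[0,0,0]},
    {"slide":[0,0,0],"twist":[-8,0,0]},
    {"slide":[0,0,0],"twist":[-8,0,0]},
    {"slide":[0,0,0],"twist":[-8,0,0]},
  ],
)

```text
time_s: 7.45
tcp_pos: [0.5999, -0.1351, 0.1397]
orientation: [0.639, 0.306, 0.635, -0.309]
ft_force: [-0.2, 0.2, -0.6]
gripper_width: 0.0079
```

Emit:
drive_tool(
  commands=[
    {"slide":[0,0,0],"twist":[-8,0,0]},
    {"slide":[0,0,0],"twist":[-8,0,0]},
    {"slide":[0,0,0],"twist":[-8,0,0]},
    {"slide":[0,0,0],"twist":[-8,0,0]},
    {"slide":[0,0,0],"twist":[-8,0,0]},
    {"slide":[0,0,0],"twist":[-8,0,0]},
    {"slide":[0,0,0],"twist":[-8,0,0]},
    {"slide":[0,0,0],"twist":[-8,0,0]},
    {"slide":[0,0,0],"twist":[-8,0,0]},
    {"slide":[0,0,0],"twist":[0,0,0]},
  ],
)

```text
time_s: 8.45
tcp_pos: [0.6017, -0.1436, 0.1406]
orientation: [0.693, -0.145, 0.691, 0.142]
ft_force: [-0.4, -0.1, -0.1]
gripper_width: 0.008
```

```bash
python3 - <<'E'
from h import *
rel((-108.5,-91,120))
for n in('top','side'):
    img,d,K,R,t=cam(n); save(n+'2',img)
    M=toM(cloud(d,K,R,t))[d>0]; x,y,z=M.T
    s=(z>71)&(z<79)&(abs(x+113)<15)&(abs(y+60)<15); print(n,'pin',s.sum(),np.median(M[s],0),M[s].mean(0) if s.any() else '')
    s=(abs(y)<20)&(z>49)&(z<55)&(x<200)&(x>-60); h,e=np.histogram(x[s],np.arange(-60,200,2)); print(e[:-1][h>5].min(),e[:-1][h<3][e[:-1][h<3]>0])
    s=s&(x<149); print('row y',np.percentile(y[s],[1,99]))
E
```

```text
t 8.45 tcpM [-99.9  -1.5 140.6] W [ 0.6017 -0.1436  0.1406] toolX [ 0.003 -0.003 -1.   ] az of y,z in M [ 10.3 -79.7] q [-0.27  0.35  1.94 -0.    0.85 -2.25] F [-0.   0.4] -0.1 w 0.008021324202611903
slide mm [ 20.9 -24.4  86.5] 92.3
top pin 0 [nan nan nan] 
-28 [176 178 180 182 184 186 188 190 192 194 196]
row y [-19.61327989  19.5711316 ]
side pin 16 [-111.7637049   -59.44265009   74.86891084] [-113.30063251  -59.58985549   74.69767692]
-26 [178 180 182 184 186 188 190 192 194 196]
row y [-19.46445866  19.61004958]
  return _methods._mean(a, axis=axis, dtype=dtype,
  ret = um.true_divide(
```

Emit:
drive_tool(
  commands=[
    {"slide":[0,-8,30],"twist":[0,0,0]},
    {"slide":[0,-8,30],"twist":[0,0,0]},
    {"slide":[0,-8,26],"twist":[0,0,0]},
    {"slide":[0,0,6],"twist":[-3,0,0]},
    {"slide":[0,0,0],"twist":[0,0,0]},
    {"slide":[0,0,0],"twist":[0,0,0]},
  ],
)

```text
time_s: 9.15
tcp_pos: [0.6986, -0.1309, 0.1403]
orientation: [0.691, -0.152, 0.69, 0.15]
ft_force: [0.3, -0.1, 0.0]
gripper_width: 0.0084
```

```bash
python3 - <<'E'
from h import *
rel((-108.5,-91,58))
img,d,K,R,t=cam('wrist'); save('w4',img)
M=toM(cloud(d,K,R,t))[d>0]; x,y,z=M.T
s=(z>71)&(z<79)&(abs(x+113)<15)&(abs(y+60)<15); print('pin',s.sum(),np.median(M[s],0),np.percentile(M[s],[2,98],axis=0))
E
```

```text
t 9.15 tcpM [-109.6  -98.7  140.3] W [ 0.6986 -0.1309  0.1403] toolX [ 0.002 -0.002 -1.   ] az of y,z in M [ 11.5 -78.5] q [-0.22  0.48  1.74 -0.    0.92 -2.22] F [-0.1 -0.3] 0.0 w 0.008356254782016747
slide mm [82.3  2.9 -7.4] 82.7
pin 223 [-115.95939565  -59.20095051   75.08207825] [[-121.0950231   -64.65397817   71.956859  ]
 [-110.64103084  -54.0920525    76.51752928]]
```

Emit:
drive_tool(
  commands=[
    {"slide":[25,1,0],"twist":[-2,0,0]},
    {"slide":[25,1,0],"twist":[0,0,0]},
    {"slide":[20,1,0],"twist":[0,0,0]},
    {"slide":[8,0,0],"twist":[0,0,0]},
    {"slide":[0,0,0],"twist":[0,0,0]},
    {"slide":[0,0,0],"twist":[0,0,0]},
  ],
)

```text
time_s: 9.8
tcp_pos: [0.6953, -0.1299, 0.0623]
orientation: [0.69, -0.161, 0.688, 0.158]
ft_force: [0.5, -0.3, 0.4]
gripper_width: 0.0082
```

```bash
cat >> h.py <<'E'
def pol(z=58,off=21.5):
    m,A=st(); # desired contact pose for the keeper angle implied by the tool azimuth
    az=np.arctan2(*((Rm.T@-A[:2,2])[::-1])); p=np.array([-34.5,-40])
    v=m[:2]-p; u=np.array([np.cos(az),np.sin(az)]); r=np.array([-u[1],u[0]])
    print('push az deg',np.rad2deg(az).round(1),'radial',(v@r).round(1),'behind',(v@-u).round(1),'want 84,',off)
    k=np.linalg.norm(v); print('keeper est deg',np.rad2deg(np.arctan2(-v[0],v[1])-0).round(1),'plus',np.rad2deg(-np.arctan2(off,84)).round(1))
    t=p+84*r-off*u; d=np.r_[Rm@(t-m[:2]),z-m[2]]; print('slide to contact',(A.T@d).round(1))
E
python3 -c "
from h import *
pol()"
```

```text
t 9.8 tcpM [-107.9  -95.8   62.3] W [ 0.6953 -0.1299  0.0623] toolX [ 0.003 -0.003 -1.   ] az of y,z in M [ 12.9 -77.1] q [-0.22  0.58  1.76 -0.    0.8  -2.24] F [-0.4 -0.4] 0.4 w 0.00816675535868531
push az deg 102.9 radial 84.0 behind 38.0 want 84, 21.5
keeper est deg 127.2 plus -14.4
slide to contact [  4.3  -0.  -16.5]
```

Emit:
drive_tool(
  commands=[
    {"slide":[1,0,-6],"twist":[0,0,0]},
    {"slide":[1,0,-5],"twist":[0,0,0]},
    {"slide":[0,0,-4],"twist":[0,0,0]},
    {"slide":[0,0,-1],"twist":[0,0,0]},
    {"slide":[0,-1.3,-5.9],"twist":[4,0,0]},
    {"slide":[0,-1.3,-5.9],"twist":[4,0,0]},
    {"slide":[0,-1.3,-5.9],"twist":[4,0,0]},
    {"slide":[0,-1.3,-5.9],"twist":[4,0,0]},
  ],
)

```text
time_s: 10.6
tcp_pos: [0.6609, -0.1509, 0.0641]
orientation: [0.708, -0.06, 0.701, 0.057]
ft_force: [1.3, 1.5, -2.5]
gripper_width: 0.0081
```

```bash
python3 -c "
from h import *
pol()"
```

```text
t 10.6 tcpM [-120.5  -57.5   64.1] W [ 0.6609 -0.1509  0.0641] toolX [ 0.01  -0.003 -1.   ] az of y,z in M [ -3.7 -93.7] q [-0.26  0.53  1.83 -0.    0.77 -1.99] F [ 1.2 -1.6] -2.5 w 0.008103598577468975
push az deg 86.3 radial 84.7 behind 23.0 want 84, 21.5
keeper est deg 101.5 plus -14.4
slide to contact [ 6.1  0.7 -1.5]
```

Emit:
drive_tool(
  commands=[
    {"slide":[1,-0.8,-6.3],"twist":[4,0,0]},
    {"slide":[1,-1,-6],"twist":[4,0,0]},
    {"slide":[1,-1.3,-5.9],"twist":[4,0,0]},
    {"slide":[0,-1.3,-5.9],"twist":[4,0,0]},
    {"slide":[0,-1.3,-5.9],"twist":[4,0,0]},
    {"slide":[0,-1.3,-5.9],"twist":[4,0,0]},
    {"slide":[0,-1.3,-5.9],"twist":[4,0,0]},
  ],
)

```text
time_s: 11.3
tcp_pos: [0.6203, -0.1582, 0.0634]
orientation: [0.703, 0.121, 0.69, -0.122]
ft_force: [1.7, -0.2, -1.5]
gripper_width: 0.008
```

```bash
python3 -c "
from h import *
pol()"
```

```text
t 11.3 tcpM [-118.4  -16.3   63.4] W [ 0.6203 -0.1582  0.0634] toolX [ 0.018 -0.005 -1.   ] az of y,z in M [ -33. -123.] q [-0.29  0.49  1.91  0.    0.72 -1.51] F [-0.6 -1.7] -1.5 w 0.0079700730171377
push az deg 57.0 radial 83.3 behind 25.8 want 84, 21.5
keeper est deg 74.2 plus -14.4
slide to contact [ 5.4 -0.8 -4.4]
```

Emit:
drive_tool(
  commands=[
    {"slide":[1,-0.5,-4],"twist":[0,0.9,-0.3]},
    {"slide":[1,-1.3,-6],"twist":[4,0,0]},
    {"slide":[1,-1.3,-6.2],"twist":[4,0,0]},
    {"slide":[0,-1.3,-6.2],"twist":[4,0,0]},
    {"slide":[0,-1.3,-6.2],"twist":[4,0,0]},
    {"slide":[0,-1.3,-6.2],"twist":[4,0,0]},
    {"slide":[0,-1.3,-6.2],"twist":[4,0,0]},
  ],
)

```text
time_s: 12.0
tcp_pos: [0.5823, -0.1465, 0.0624]
orientation: [0.657, 0.263, 0.654, -0.266]
ft_force: [2.0, -1.9, -1.8]
gripper_width: 0.008
```

```bash
python3 -c "
from h import *
pol()"
```

```text
t 12.0 tcpM [-98.3  18.1  62.4] W [ 0.5823 -0.1465  0.0624] toolX [ 0.002 -0.006 -1.   ] az of y,z in M [ -57.1 -147.1] q [-0.28  0.44  1.99 -0.01  0.71 -1.08] F [-2.3 -1.5] -1.8 w 0.007974991850535051
push az deg 32.9 radial 83.4 behind 22.0 want 84, 21.5
keeper est deg 47.7 plus -14.4
slide to contact [ 4.4 -0.6 -0.6]
```

Emit:
drive_tool(
  commands=[
    {"slide":[1,-1.4,-6.2],"twist":[4,0,0]},
    {"slide":[1,-1.4,-6.2],"twist":[4,0,0]},
    {"slide":[0.5,-1.3,-6.2],"twist":[4,0,0]},
    {"slide":[0,-1.3,-6.2],"twist":[4,0,0]},
    {"slide":[0,-1.3,-6.2],"twist":[4,0,0]},
    {"slide":[0,-1.3,-6.2],"twist":[4,0,0]},
  ],
)

```text
time_s: 12.6
tcp_pos: [0.5548, -0.1218, 0.0612]
orientation: [0.588, 0.394, 0.584, -0.398]
ft_force: [0.7, -1.2, -1.2]
gripper_width: 0.0082
```

```bash
python3 -c "
from h import *
pol()"
```

```text
t 12.6 tcpM [-68.   39.2  61.2] W [ 0.5548 -0.1218  0.0612] toolX [ 0.001 -0.008 -1.   ] az of y,z in M [ -81.3 -171.3] q [-0.25  0.41  2.05 -0.01  0.68 -0.63] F [-1.3 -0.4] -1.2 w 0.00816298810760451
push az deg 8.7 radial 83.3 behind 21.2 want 84, 21.5
keeper est deg 22.9 plus -14.4
slide to contact [ 3.2 -0.7  0.3]
```

Emit:
drive_tool(
  commands=[
    {"slide":[0,-1,-3.1],"twist":[2,0,0]},
    {"slide":[0,-0.8,-3.1],"twist":[2,0,0]},
    {"slide":[0,-0.7,-3.1],"twist":[2,0,0]},
    {"slide":[0,-0.7,-3],"twist":[2,0,0]},
    {"slide":[0,0,-2],"twist":[0.7,0,0]},
  ],
)

```text
time_s: 13.1
tcp_pos: [0.5477, -0.1092, 0.0619]
orientation: [0.557, 0.435, 0.553, -0.441]
ft_force: [0.0, -6.3, -1.9]
gripper_width: 0.008
```

```bash
python3 -c "
from h import *
pol()"
```

```text
t 13.1 tcpM [-54.1  43.2  61.9] W [ 0.5477 -0.1092  0.0619] toolX [-0.001 -0.01  -1.   ] az of y,z in M [ -89.8 -179.8] q [-0.23  0.39  2.07 -0.02  0.68 -0.46] F [-6.1  1.4] -1.9 w 0.008019103641241454
push az deg 0.2 radial 83.3 behind 19.2 want 84, 21.5
keeper est deg 13.2 plus -14.4
slide to contact [ 3.9 -0.7  2.2]
```

Force is rising, likely at the stop pin; two more gentle nudges.

Emit:
drive_tool(
  commands=[
    {"slide":[0,0,-1.5],"twist":[0,0,0]},
    {"slide":[0,0,-1.5],"twist":[0,0,0]},
  ],
)

```text
time_s: 13.3
tcp_pos: [0.548, -0.1081, 0.0622]
orientation: [0.559, 0.433, 0.553, -0.44]
ft_force: [0.5, -20.1, -7.0]
gripper_width: 0.0079
```

```bash
python3 -c "
from h import *
pol()"
```

```text
t 13.3 tcpM [-53.1  42.7  62.2] W [ 0.548  -0.1081  0.0622] toolX [ 0.    -0.013 -1.   ] az of y,z in M [ -89.5 -179.5] q [-0.23  0.39  2.07 -0.02  0.68 -0.45] F [-19.7   4.1] -7.0 w 0.007909256079162652
push az deg 0.5 radial 82.9 behind 17.8 want 84, 21.5
keeper est deg 12.6 plus -14.4
slide to contact [ 4.3 -1.1  3.7]
```

Emit:
drive_tool(
  commands=[
    {"slide":[0,0,3],"twist":[0,0,0]},
    {"slide":[0,0,12],"twist":[0,0,0]},
    {"slide":[0,0,25],"twist":[0,0,0]},
    {"slide":[-20,0,35],"twist":[0,0,0]},
    {"slide":[-40,0,35],"twist":[0,0,0]},
    {"slide":[-40,0,20],"twist":[0,0,0]},
    {"slide":[-30,0,0],"twist":[0,0,0]},
    {"slide":[0,0,0],"twist":[0,0,0]},
    {"slide":[0,0,0],"twist":[0,0,0]},
  ],
)

```text
time_s: 14.2
tcp_pos: [0.581, -0.2409, 0.1979]
orientation: [0.56, 0.429, 0.557, -0.438]
ft_force: [-0.2, 0.4, -0.3]
gripper_width: 0.0081
```

```bash
python3 - <<'E'
from h import *
st()
for n in('top','side','wrist'):
    img,d,K,R,t=cam(n)
    if n=='wrist': save('w9',img)
    if n=='top': save('top9',cv2.resize(img[190:310,250:460],None,fx=3.8,fy=3.8,interpolation=cv2.INTER_CUBIC))
    M=toM(cloud(d,K,R,t))[d>0]; x,y,z=M.T
    s=(z>71)&(z<79)&(abs(x+34)<25)&(abs(y-44)<25); print(n,'pin',s.sum(),np.median(M[s],0) if s.any() else '')
    s=(abs(y)<20)&(z>50.5)&(z<55)&(x<149)&(x>-26); print('row back',np.percentile(x[s],[.5,99.5]))
    for nm,c in(('cup',(.479,.375)),('screw',(.4805,-.393)),('drift',(.6365,.346))):
        W=cloud(d,K,R,t)[d>0]; k=(abs(W[:,0]-c[0])<.07)&(abs(W[:,1]-c[1])<.07)&(W[:,2]>.012)&(W[:,2]<.07)
        if k.sum()>50: print(nm,k.sum(),W[k].mean(0).round(4))
E
```

```text
t 14.2 tcpM [-189.9   40.8  197.9] W [ 0.581  -0.2409  0.1979] toolX [-0.003 -0.013 -1.   ] az of y,z in M [ -88.8 -178.8] q [-0.42  0.29  1.89 -0.02  0.96 -0.67] F [0.4 0.1] -0.3 w 0.008090274975880163
top pin 29 [-34.02322802  44.60957118  74.62601435]
row back [-25.23618611 148.00260706]
cup 681 [0.4693 0.3973 0.0391]
drift 343 [0.636  0.3448 0.015 ]
side pin 18 [-31.02953775  43.64104381  75.529386  ]
row back [-24.45929376 148.27976216]
cup 1591 [0.4682 0.3899 0.0379]
screw 262 [ 0.4684 -0.3914  0.0202]
drift 511 [0.6344 0.3488 0.0147]
wrist pin 225 [-35.12734217  43.25336877  75.09799518]
row back [-25.81739994  -1.87178432]
screw 1131 [ 0.4475 -0.3912  0.0219]
```

View pics/w9.png

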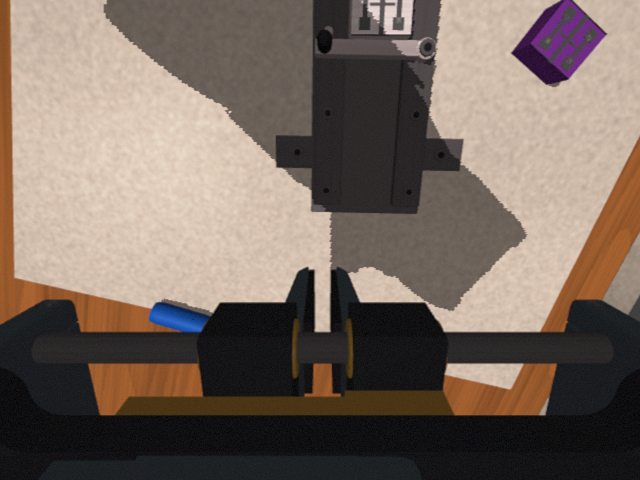

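View pics/top9.png

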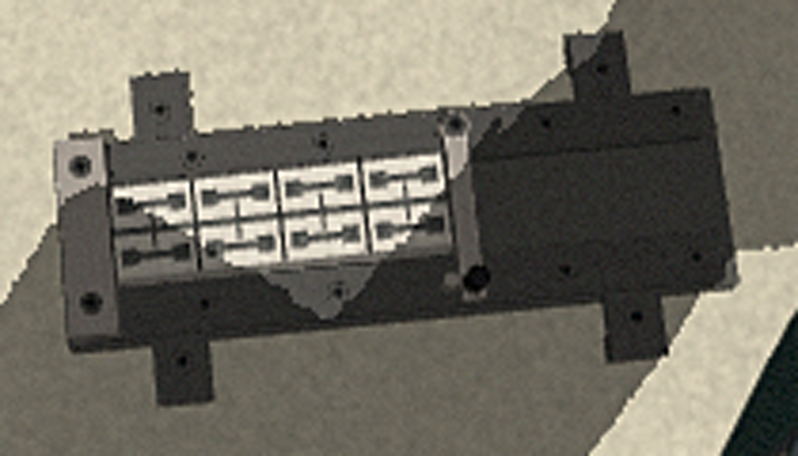

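```bash
python3 -c "
from station import bot
bot.hand_in()"
```

```text
the job is handed in; nothing more can be done
```

The job is done and handed in at about 14.4 s of the 56 s allowed.

**Row:** I pushed only on the back of insert_4, about 52 mm along the slot, until the wrist force rose from about 3 N to 29 N with no further movement. That fits the front insert being home against the end stop. Before backing off, the back face measured about x = -26 mm. The last top view shows the row closed up against the stop.

**Keeper:** I pushed the pin round from about 1.8 rad until it met the stop pin at about 20 N, then backed off. The last top and wrist pictures show the bar straight across behind the row and the hand clear. The pin measured about (-35, 43) to (-34, 45) mm in the mould base frame; (-34.5, 44) is fully closed.

**Checks that disagreed:**
- The side camera put the pin about 3 mm off in x, at -31 mm, from only 18 depth points. I trusted the other two views.
- The drift measured in the same place as at the start to about 2 mm.
- My final cup and screwdriver readings came from a different crop than the starting ones, so I could not compare them numerically. The arm crossed the bench near the screwdriver's side at about 0.2 m height, came nowhere near the cup, and met no unexpected force.

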